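Open the sprung bowl holder to its marker and hold it

ROBOT

A 6-joint arm with a two-finger parallel gripper is mounted at the origin on the work surface. World frame = base frame: x ahead of the robot, y to its left, z up, the work surface at z = 0. Lengths are in m, angles in rad, forces in N, time in s.
With the tool pointing down it reaches from about 0.325 to 0.925 m from the base axis. Payload 3.1 kg.
Tool frame: the origin (TCP) lies where the fingers leave the gripper's body, on its centre line; the fingertips stand 73 mm ahead of it and the grasp point (between the pads) lies ahead of it (r.grip_point_offset is the z of the grasp point in the tool frame, in m); z points along the fingers, y is the direction in which the jaws open and shut (so a half turn about z gives the same grasp; the last joint's range is limited). The gripper opens to 85 mm and grips with 20 to 120 N. Pads are 22 mm wide; open, the fingers measure 114 mm over their backs; the gripper's body (76 mm by 85 mm) begins 54 mm behind the grasp point. The pads swing forward as they close: fully open they stand 13 mm farther back than shut.
Start: joints at [-1.221, 0.217, 1.613, -0, 1.311, -0.112], TCP at [0.278, -0.56, 0.304] pointing down, gripper open.
Joint ranges: [-2.75, 2.75], [-0.78, 2.1], [0.31, 2.55], [-1.13, 4.27], [0.13, 2.63], [-2.58, 2.58]. Speed limits (rad/s): [2.79, 2.79, 3.14, 3.14, 3.14, 3.14].

INTERFACE

Orientations are given as a unit quaternion [w, x, y, z].
In Python, from cell import r, cams gives the robot as it stands.
- The arm moves only by the shell command python3 -m handwheel 'ROWS'. ROWS is JSON, one flat list of numbers, 5 for each row, row after row: the finger opening in mm, from 0 to 85.4, then the shift along the world's x, y, z in mm, then the turn about the world's z in degrees. In form: [claw, dx, dy, dz, roll, claw, dx, dy, dz, roll, ...]. A call has 1 to 10 rows; each row is the pose to reach, as a shift and turn from the pose measured when the call began; what a row does not reach only later rows make up. A row lasts 1/8 s, in which the tool goes at most 62.5 mm and 10.7 degrees, less where a joint would pass 70% of its speed; a pose out of reach is approached as far as the arm can. A call with a gripper value outside its range is refused whole. The fingers move at their own pace and stop on an object; the grip force is fixed at half the most. Time passes only in rows, so rows that repeat a pose let the fingers close. It gives the time, the measured TCP pose, the force and the opening at its end, in the units of the state.
- r.get_state(): the state, without advancing time (a new reading comes with each control period).
- cams.grab_frame(name): name is "scene" or "top" or "wrist"; returns (picture, depth): 384x512x3 uint8, blue, green, red; 384x512 float32, m along the optical axis (not along the pixel's ray), 0 where there is no reading.
- cams.camera_model(name): a dict with "vfov" (degrees; the focal length in pixels is half the picture's height over the tangent of half this angle, whatever the lens; pixels are square), "cx", "cy" (the principal point, pixels), "R" (3x3) and "t" (3): a world point X has camera coordinates R X + t. Camera axes: x right, y down, z forward; pixel columns grow to the right and rows downward; lengths in m; the calibration is good to about 2 mm. A picture is of the moment at which its call begins: read the wrist's pose just before it. camera_model takes no time and is no camera call; for the wrist camera it gives the pose at the moment of the call.
- r.close_job(): hands the job in, once; it reports no verdict.
Trained networks look in the newest picture that a camera, given by its name, has taken for a name from the list of things; names that differ only in an ending like _2 or _b are one class to them, and where a whole thing is asked for, a point or a joint stands for the part that bears it (a point fixed in the world has none). Each returns a list of dicts, best first, with "conf" (0 to 1); they miss things now and then, are a little off and sometimes report something else, mostly with a low value. They report only what shows in the picture. A call takes as long as a camera call.
- cams.recognise(label, camera): "rect" ([left, top, right, bottom] in pixels, round what is visible of it).
The state is a dict: "t": time; "joints": joint angles; "joint_velocities": joint speeds; "tau": joint torques, N m; "position": TCP position; "tcp_rot": TCP orientation; "ft_force": force on the tool from outside, world axes, zero at the start; "moment": the same for the moment, N m; "width": finger opening in m.
Only numpy, scipy, OpenCV 4.12 (cv2) and the standard library are available. Lean on these libraries where they do the work, as an engineer would, in place of code of your own. Each camera call takes 0.05 s, during which the arm holds its last target. There are 200 camera calls.

TASK

I want to lay the cracked cream bowl in the sprung bowl holder: take the jaw's black bow handle and first draw the jaw right out until you feel it come up against its stop collar, to be sure that the slide does not stick, then ease it back until its yellow pointer stands in line with the red clip on the scale. Finish still holding it steady there with the gripper, because the spring would shut it. Never let the jaw fly shut, and leave the other things on the bench where they are.

Things in the scene. Friction and masses are not known exactly. Their poses are not given: they have to be found in the camera images.
- holder: the bowl holder, fixed to the bench: sage-green bed 340 x 150 mm, two 12 mm guide rods between aluminium end blocks (63 mm high), a fixed rubber-lined jaw at its -x end and a sprung jaw sliding on the rods. Origin: on the bench, under the middle between the end blocks. Its level x axis points the way the jaw is drawn out, away from the fixed jaw; z is up
- jaw (a joint): travel of the sprung jaw, m: 0 shut (as it starts), growing as it is drawn out along the holder's x. The spring pulls it shut with 5 N at 0, rising to 14 N at 92 mm; friction about 1 N. No catch: it shuts as soon as it is let go. It stops when its carriage meets the stop collar, somewhere between 75 and 92 mm
- handle_grip (a point): centre of the bar of the jaw's black bow handle, 121 mm above the bench. The bar lies across the pull (along the holder's y): 14 mm thick, 80 long, 22 high; below it 46 mm are free, between posts 34 mm either side of the centre. The jaw plate (top at 123 mm) is 40 mm off on the -x side; +x is free. Pinch it from above, one finger before and one behind it along x
- jaw_index (a point): tip of the yellow pointer on the jaw's carriage, beside the scale rail (the holder's -y side), 58 mm above the bench; moves with the jaw
- red_mark (a point): edge of the red marker clip on the scale rail, in the middle of the clip's 10 mm width (white line on its top), 58 mm above the bench; fixed, x axis along the holder's x. The jaw is at the mark when jaw_index and this point have the same place along x
- blue_mark (a point): the same point on the blue marker clip, set for another bowl: not wanted now. Red and blue may stand in either order
- jaw_back (a point): point on the carriage's rear (+x) face, on the axis of the rod that carries the collar; it meets the stop collar. Moves with the jaw
- stop_face (a point): middle of the inner face of the steel stop collar (28 mm across, 12 mm thick, rubber washer) on the rod at the holder's -y side, 45 mm above the bench; fixed. The jaw is at its stop when jaw_back reaches this point along x
- cream_bowl: the cracked bowl that is waiting to go into the holder: cream glaze, ochre rim, 134 mm across, 66 mm high, stands loose on the bench; origin at the centre of its foot's underside
- brown_pot: unglazed brown squat pot, 112 mm across, 59 mm high, loose; origin at the centre of its underside
- turquoise_sherd: turquoise glazed sherd, about 95 x 45 x 15 mm, loose; origin under its centre
- sanding_pad: sanding block with pink faces, 70 x 42 x 24 mm, loose; origin under its centre
- filler_jar: white jar with blue cap, 60 mm across, 70 mm high, loose; origin under its centre
- plaster_spatula: wooden-handled palette spatula, 160 mm long, lying loose on the bench; origin under its centre

How it is judged:
By the outcome, as a careful person would: the job done as asked, in the order asked, and still so for the second after the job is handed in, while the arm keeps its last pose, push and grip.
It also fails if it takes over 35 s, if anything falls off the work surface, if the arm or the gripper's body presses on something with over 40 N, if the wrist force passes 120 N, or if a joint passes its speed limit or range.

## Working session

There is one attempt and no reset: what is moved stays moved. The work goes in short steps, Python scripts to look and compute and a shell command to move; the robot and the scene stay as the last step left them, time stands still between calls to the robot, and variables do not carry over. Pictures are saved under pics/ and viewed, on a budget of 10 in all, crops included, one or two more only if the job needs it, and the job is handed in when it is done.

```bash
mkdir -p pics; cat > h.py <<'E'
import numpy as np, cv2
from cell import r, cams
def grab(n):
    m=cams.camera_model(n); im,d=cams.grab_frame(n); return im,d,m
def f(m): return 192/np.tan(np.radians(m["vfov"])/2)
def w(m,u,v,z):  # depth
    c=np.array([(u-m["cx"])/f(m)*z,(v-m["cy"])/f(m)*z,z]); return np.array(m["R"]).T@(c-np.array(m["t"]))
def wz(m,u,v,h): # on plane z=h
    R=np.array(m["R"]);o=-R.T@np.array(m["t"]);d=R.T@np.array([(u-m["cx"])/f(m),(v-m["cy"])/f(m),1]);return o+d*(h-o[2])/d[2]
def px(m,X):
    c=np.array(m["R"])@np.array(X)+np.array(m["t"]); return c[:2]/c[2]*f(m)+[m["cx"],m["cy"]]
E
python3 - <<'E'
from h import *
for n in("scene","top"):
    im,d,m=grab(n); cv2.imwrite(f"pics/{n}0.png",im); print(n,{k:np.round(v,3).tolist() for k,v in m.items() if k!='model'} )
    for l in("holder","handle_grip","jaw_index","red_mark","blue_mark","stop_face","jaw_back","cream_bowl"):
        print(l,[(np.round(x["rect"]).tolist(),round(x["conf"],2)) for x in cams.recognise(l,n)][:2])
print(r.get_state(),r.grip_point_offset)
E
```

```text
scene {'vfov': 43.587, 'cx': 257.402, 'cy': 192.553, 'R': [[-0.113, 0.993, -0.018], [0.533, 0.046, -0.845], [-0.838, -0.105, -0.535]], 't': [0.092, -0.179, 1.768]}
holder [([168.0, 167.0, 302.0, 261.0], 0.95), ([95.0, 181.0, 146.0, 220.0], 0.4)]
handle_grip [([211.0, 182.0, 255.0, 229.0], 0.97)]
jaw_index [([212.0, 179.0, 259.0, 229.0], 0.95)]
red_mark [([100.0, 226.0, 128.0, 259.0], 0.63), ([233.0, 230.0, 241.0, 238.0], 0.39)]
blue_mark [([227.0, 224.0, 236.0, 234.0], 0.61), ([408.0, 226.0, 425.0, 249.0], 0.22)]
stop_face []
jaw_back [([207.0, 178.0, 256.0, 226.0], 0.79)]
cream_bowl [([93.0, 181.0, 142.0, 220.0], 0.57)]
top {'vfov': 43.24, 'cx': 256.952, 'cy': 191.191, 'R': [[0.026, -1.0, -0.001], [-0.988, -0.025, -0.154], [0.154, 0.005, -0.988]], 't': [-0.055, 0.546, 1.365]}
holder [([99.0, 140.0, 155.0, 161.0], 0.68), ([215.0, 153.0, 341.0, 244.0], 0.59)]
handle_grip [([253.0, 180.0, 298.0, 222.0], 0.83)]
jaw_index [([257.0, 179.0, 300.0, 226.0], 0.71), ([357.0, 142.0, 385.0, 170.0], 0.57)]
red_mark []
blue_mark []
stop_face [([233.0, 165.0, 238.0, 176.0], 0.4)]
jaw_back [([254.0, 177.0, 299.0, 224.0], 0.55)]
cream_bowl [([371.0, 188.0, 418.0, 238.0], 0.91), ([360.0, 144.0, 386.0, 169.0], 0.59)]
{'t': 0.9, 'joints': array([-1.22117674e+00,  2.16909066e-01,  1.61339974e+00,  5.55757427e-06,
        1.31127938e+00, -1.12214509e-01]), 'joint_velocities': array([-0.00061499,  0.00070868, -0.00019929,  0.00054557, -0.00099901,
       -0.00056744]), 'tau': array([-1.04914230e-03, -3.96885073e+01, -3.04262173e+01, -1.65126071e-04,
        6.28727648e-04,  9.73314059e-06]), 'position': array([ 0.278513  , -0.55953271,  0.30389476]), 'tcp_rot': array([1.90423886e-06, 9.73457083e-01, 2.28869631e-01, 2.93187719e-06]), 'ft_force': array([-0.31423708, -0.01403336,  0.17912739]), 'moment': array([-0.00766497,  0.01286154, -0.0089325 ]), 'width': 0.0855928609746257} 0.0539
```

```bash
python3 - <<'E'
import cv2,numpy as np
a=cv2.imread("pics/scene0.png")[150:280,150:320];b=cv2.imread("pics/top0.png")[130:260,195:365]
cv2.imwrite("pics/c1.png",np.hstack([cv2.resize(a,(400,306),interpolation=3),cv2.resize(b,(400,306),interpolation=3)]))
E
```

```text
(no output)
```

View pics/c1.png

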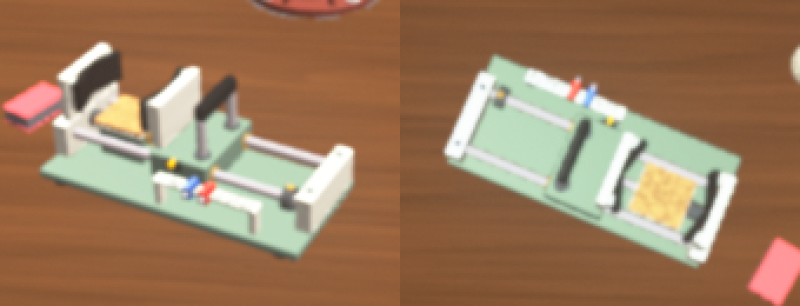

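View pics/top0.png

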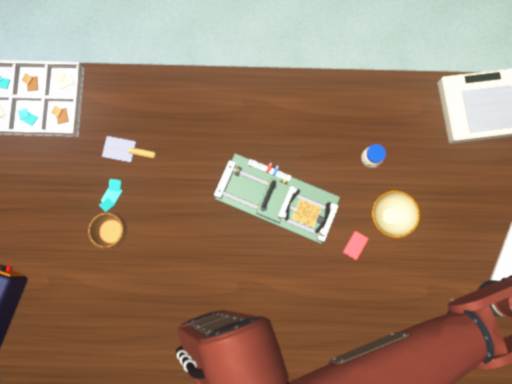

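The crops show the holder with its fixed jaw to the right in the top view. The jaw draws out to the left (world +y and a little +x). The handle bar runs from about (274.5,182) to (264,210) in the top image; red is farther out than blue.

```bash
python3 - <<'E'
from h import *
m=cams.camera_model("top")
c=lambda x,y:(195+(x-400)/2.353,130+y/2.353)
P={}
for n,x,y,h in(("barA",587,122,.132),("barB",562,188,.132),("blkLa",485,75,.063),("blkLb",452,152,.063),("blkRa",730,180,.1),("red",573,90,.06),("blue",590,97,.06),("ptr",610,120,.058),("collar",502,97,.055),("rodA1",505,95,.051),("rodA2",568,125,.051),("rodB1",465,150,.051),("rodB2",545,182,.051),("bed1",493,55,.012),("bed2",740,158,.012),("bed3",697,266,.012)):
    P[n]=wz(m,*c(x,y),h); print(n,P[n].round(4))
for a,b in(("bed2","bed1"),("rodA2","rodA1"),("rodB2","rodB1"),("barB","barA")):
    d=P[b]-P[a]; print(a,b,np.degrees(np.arctan2(d[1],d[0])))
im=cv2.imread("pics/top0.png")
d=P["bed1"]-P["bed2"];print(np.linalg.norm(d))
s=r.get_state();print(s["position"])
from scipy.spatial.transform import Rotation as R
q=s["tcp_rot"];print(R.from_quat([*q[1:],q[0]]).as_matrix().round(3))
mw=cams.camera_model("wrist");print({k:np.round(v,3).tolist() for k,v in mw.items()}, "campos",-np.array(mw["R"]).T@mw["t"])
E
```

```text
barA [ 0.5604 -0.0881  0.132 ]
barB [ 0.4828 -0.061   0.132 ]
blkLa [0.6279 0.0361 0.063 ]
blkLb [0.5314 0.073  0.063 ]
blkRa [ 0.501  -0.2588  0.1   ]
red [ 0.6125 -0.0723  0.06  ]
blue [ 0.6043 -0.0934  0.06  ]
ptr [ 0.5766 -0.1185  0.058 ]
collar [0.6026 0.0148 0.055 ]
rodA1 [0.6059 0.0113 0.051 ]
rodA2 [ 0.5703 -0.0673  0.051 ]
rodB1 [0.536  0.0582 0.051 ]
rodB2 [ 0.499  -0.0409  0.051 ]
bed1 [0.6653 0.0299 0.012 ]
bed2 [ 0.5405 -0.2853  0.012 ]
bed3 [ 0.4037 -0.2319  0.012 ]
bed2 bed1 68.38423187167943
rodA2 rodA1 65.63573053182795
rodB2 rodB1 69.52529868573473
barB barA -19.275020880148293
0.339034068125082
[ 0.278513   -0.55953271  0.30389476]
[[ 0.895  0.446  0.   ]
 [ 0.446 -0.895 -0.   ]
 [ 0.     0.    -1.   ]]
{'vfov': 64.429, 'cx': 255.746, 'cy': 189.467, 'R': [[0.445, -0.895, -0.0], [-0.846, -0.421, 0.327], [-0.293, -0.145, -0.945]], 't': [-0.625, -0.043, 0.382]} campos [ 0.35344873 -0.52222896  0.37456316]
```

```bash
python3 -m handwheel '[30,35,50,0,-2, 30,70,110,0,-8, 30,105,170,0,-14, 30,140,230,0,-20, 30,170,290,0,-26, 30,195,350,0,-32, 30,220,410,0,-38, 30,243,460,0,-44, 30,243,485,0,-48, 30,243,485,0,-48]'
python3 - <<'E'
from h import *
im,d,m=grab("wrist"); cv2.imwrite("pics/w1.png",im);np.savez("w1.npz",d=d,R=m["R"],t=m["t"])
for l in("handle_grip","jaw_index","red_mark","blue_mark","stop_face","jaw_back"):
    print(l,[(np.round(x["rect"]).tolist(),round(x["conf"],2)) for x in cams.recognise(l,"wrist")][:2])
s=r.get_state();print(s["t"],s["position"],s["width"],s["joints"].round(2))
E
```

```text
t: 2.15
position: [0.5219, -0.0715, 0.304]
tcp_rot: [-0.0, 0.983, -0.184, 0.0]
ft_force: [0.2, -1.0, 0.5]
width: 0.0298
handle_grip [([239.0, 97.0, 346.0, 226.0], 0.6)]
jaw_index [([237.0, 97.0, 347.0, 227.0], 0.65)]
red_mark [([219.0, 62.0, 225.0, 95.0], 0.76)]
blue_mark [([2.0, 301.0, 26.0, 368.0], 0.65), ([238.0, 67.0, 245.0, 89.0], 0.6)]
stop_face []
jaw_back [([236.0, 95.0, 350.0, 224.0], 0.82)]
2.5 [ 0.52128894 -0.07578029  0.30393089] 0.030397846009086068 [-0.28  0.01  1.84 -0.    1.29  1.67]
```

View pics/w1.png

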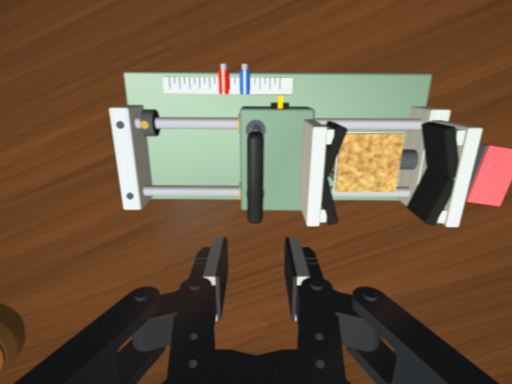

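The wrist view shows the bar from (256,133) to (255,220), with the rods level in the picture. The red clip is at u≈223, blue at 244, the pointer at 280 and the collar at about 150.

```bash
cat >> h.py <<'E'
def scale(m,im,show=1,lo=0,hi=200):
    """centroids of pointer (yellow), red, blue clips in wrist view -> world at z .058-.060"""
    hsv=cv2.cvtColor(im,cv2.COLOR_BGR2HSV); out={}
    for n,a,b in(("red",(0,150,90),(6,255,255)),("blue",(105,130,80),(125,255,255)),("ptr",(24,180,120),(33,255,255))):
        k=cv2.inRange(hsv,a,b); k[hi:]=0; k[:lo]=0
        c,l,s,q=cv2.connectedComponentsWithStats(k)
        for i in sorted(range(1,c),key=lambda i:-s[i,4])[:2 if show else 1]:
            if show: print(n,s[i],q[i].round(1),wz(m,*q[i],.058).round(4))
            out.setdefault(n,wz(m,*q[i],.058))
    return out
E
python3 - <<'E'
from h import *
m=cams.camera_model("wrist");D=np.load("w1.npz");m["R"],m["t"]=D["R"],D["t"]
im=cv2.imread("pics/w1.png")
A=wz(m,256,133,.132);B=wz(m,255,220,.132);print(A,B,(A+B)/2, D["d"][160:215:10,256])
print([w(m,256,v,D["d"][v,256]).round(4) for v in(140,160,180,200)])
r1=wz(m,160,124,.051);r2=wz(m,410,125,.051);d=r1-r2;th=np.arctan2(d[1],d[0]);print("yaw",np.degrees(th))
d=wz(m,125,73,.0)-wz(m,431,74,.0);print("yawbed",np.degrees(np.arctan2(d[1],d[0])), np.linalg.norm(d))
d=A-B;print("yawbar+90",np.degrees(np.arctan2(d[1],d[0]))+90)
o=scale(m,im); e=np.array([np.cos(th),np.sin(th),0]); print({k:v@e for k,v in o.items()},"bar",((A+B)/2)@e,"pos",r.get_state()["position"]@e)
print("collar inner",wz(m,158,124,.045)@e,"carr back",wz(m,239,124,.045)@e)
# bar edges by dark profile
g=cv2.cvtColor(im,6);print([ (v,np.where(g[v,240:275]<70)[0]+240) for v in(150,190)])
q=r.get_state()["tcp_rot"];print(np.degrees(2*np.arctan2(q[2],q[1])))
E
```

```text
[ 0.56572808 -0.08912515  0.132     ] [ 0.49567101 -0.06093808  0.132     ] [ 0.53069954 -0.07503161  0.132     ] [0.2471842  0.25048998 0.25403306 0.25632095 0.26022428 0.2628616 ]
[array([ 0.5606, -0.0871,  0.1325]), array([ 0.5456, -0.0813,  0.1332]), array([ 0.5294, -0.075 ,  0.132 ]), array([ 0.5127, -0.0685,  0.1317])]
yaw 68.50284296790532
yawbed 68.55466651414834 0.35182554792376103
yawbar+90 68.08288734073939
red [225  70   4  24  89] [226.4  81.2] [ 0.6128 -0.0765  0.058 ]
red [218  70   4  24  60] [219.8  80.8] [ 0.6155 -0.0706  0.058 ]
blue [246  71   4  23  68] [247.1  81.3] [ 0.6053 -0.0953  0.058 ]
blue [239  71   4  23  67] [241.   81.1] [ 0.6077 -0.0898  0.058 ]
ptr [277  96   6  13  54] [279.8 102.8] [ 0.5747 -0.1182  0.058 ]
{'red': np.float64(0.15342327165791478), 'blue': np.float64(0.13315703605662177), 'ptr': np.float64(0.10059822997408566)} bar 0.12466543951491893 pos 0.12052027408799636
collar inner 0.2287111117177263 carr back 0.14240801727674146
[(150, array([248, 249, 250, 255, 256, 257, 258, 259, 260, 261, 262])), (190, array([248, 249, 250, 251, 252, 253, 254, 255, 256, 257, 258, 259, 260,
       261, 262]))]
-21.65259850407543
```

```bash
python3 -m handwheel '[30,9.5,1,0,0, 30,9.5,1,-40,0, 30,9.5,1,-80,0, 30,9.5,1,-105,0, 30,9.5,1,-120,0, 30,9.5,1,-129,0, 30,9.5,1,-129,0, 30,9.5,1,-129,0]'
python3 - <<'E'
from h import *
im,d,m=grab("wrist"); cv2.imwrite("pics/w2.png",im)
scale(m,im);s=r.get_state();print(s["t"],s["position"],s["ft_force"])
E
```

```text
t: 3.5
position: [0.5317, -0.075, 0.1761]
tcp_rot: [0.0, 0.982, -0.188, 0.001]
ft_force: [0.6, 0.5, -0.0]
width: 0.0299
red [201  81  10  38 298] [205.4  98.4] [ 0.6133 -0.0756  0.058 ]
red [191  81   8  38 199] [194.9  98.9] [ 0.6154 -0.0697  0.058 ]
blue [237  81   7  38 238] [240.1  98.4] [ 0.6057 -0.0948  0.058 ]
blue [227  81   7  38 210] [230.   99.5] [ 0.6074 -0.089   0.058 ]
ptr [290 122   9  21 167] [294.  132.5] [ 0.5748 -0.1179  0.058 ]
3.55 [ 0.53170498 -0.07503013  0.17622704] [-0.17507893  1.1394917  -0.25706506]
```

View pics/w2.png

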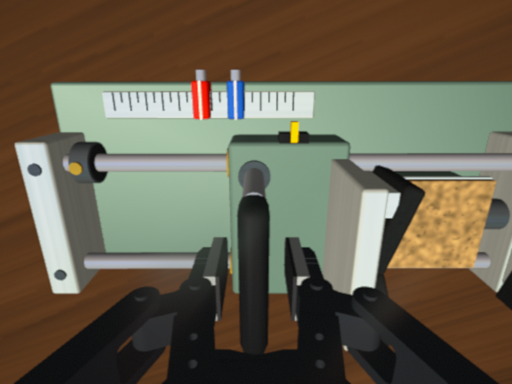

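The bar lies between the fingers, with clearance on both sides (bar u 238–270, pads at about 225 and 290). Red shows at u≈201, the pointer at 294. Closing now.

```bash
python3 -m handwheel '[0,0,0,-1,0, 0,0,0,-1,0, 0,0,0,-1,0, 0,0,0,-1,0, 0,0,0,-1,0, 0,0,0,-1,0]'
python3 - <<'E'
from h import *
im,d,m=grab("wrist"); cv2.imwrite("pics/w3.png",im)
scale(m,im);s=r.get_state();print(s["t"],s["position"],s["ft_force"],s["width"])
E
```

```text
t: 4.3
position: [0.5325, -0.0743, 0.1764]
tcp_rot: [-0.001, 0.982, -0.188, 0.002]
ft_force: [0.3, 6.0, 5.6]
width: 0.0129
red [203  82  10  38 292] [207.5  99.6] [ 0.6133 -0.0756  0.058 ]
red [193  82   8  38 199] [197. 100.] [ 0.6154 -0.0697  0.058 ]
blue [239  82   7  38 237] [242.1  99.4] [ 0.6057 -0.0949  0.058 ]
blue [229  82   7  38 208] [232.  100.5] [ 0.6074 -0.089   0.058 ]
ptr [292 123   9  21 163] [295.9 133.4] [ 0.5749 -0.118   0.058 ]
4.35 [ 0.53248724 -0.07436449  0.17636239] [0.73106384 5.42570705 6.56023376] 0.013096538782832992
```

```bash
python3 -m handwheel '[0,1.8,4.7,0,0, 0,5.5,14,0,0, 0,9.2,23.3,0,0, 0,12.9,32.6,0,0, 0,16.5,41.9,0,0, 0,20.2,51.2,0,0, 0,23.9,60.5,0,0, 0,25.7,65.1,0,0, 0,25.7,65.1,0,0]'
cat > s.py <<'E'
from h import *
import sys
im,d,m=grab("wrist"); cv2.imwrite(f"pics/{sys.argv[1]}.png",im)
e=np.array([.3669,.9302,0]);R0=(np.array([.6133,-.0756,0])+[.6154,-.0697,0])@e/2
o=scale(m,im,0,hi=220);s=r.get_state()
print("t",s["t"],s["position"].round(4),"tcp travel",((s["position"]-[.5325,-.0743,0])@e).round(4),"F along",(s["ft_force"]@e).round(1),s["ft_force"].round(1),"w",s["width"].round(4),"ptr travel",((o["ptr"]-[.5749,-.1180,0])@e).round(4) if "ptr" in o else None,"to red",(R0-o["ptr"]@e).round(4) if "ptr" in o else None, o.get("red"))
E
python3 s.py w4
```

```text
t: 5.48
position: [0.5571, -0.0123, 0.1764]
tcp_rot: [0.003, 0.982, -0.187, 0.001]
ft_force: [-4.9, -9.9, 4.9]
width: 0.0135Traceback (most recent call last):
  File "s.py", line 6, in <module>
    print("t",s["t"],s["position"].round(4),"tcp travel",((s["position"]-[.5325,-.0743,0])@e).round(4),"F along",(s["ft_force"]@e).round(1),s["ft_force"].round(1),"w",s["width"].round(4),"ptr travel",((o["ptr"]-[.5749,-.1180,0])@e).round(4) if "ptr" in o else None,"to red",(R0-o["ptr"]@e).round(4) if "ptr" in o else None, o.get("red"))
                                                                                                                                                                       ^^^^^^^^^^^^^^^^
AttributeError: 'float' object has no attribute 'round'
```

```bash
sed -i 's/s\["width"\].round(4)/round(s["width"],4)/' s.py; python3 -m handwheel '[0,2.6,6.5,0,0, 0,4.4,11.2,0,0, 0,5.5,14,0,0, 0,5.5,14,0,0]'; python3 s.py w5
```

```text
t: 6.02
position: [0.5613, -0.0018, 0.1764]
tcp_rot: [0.007, 0.982, -0.187, -0.0]
ft_force: [-5.9, -10.6, 4.8]
width: 0.0131
t 6.075 [ 0.5613 -0.0018  0.1763] tcp travel 0.078 F along -11.6 [-7.1 -9.6  5.8] w 0.0128 ptr travel 0.0768 to red -0.0201 [ 0.61583485 -0.0697611   0.058     ]
```

```bash
python3 -m handwheel '[0,2.2,5.6,0,0, 0,3.1,7.9,0,0, 0,3.7,9.3,0,0, 0,3.7,9.3,0,0]'; python3 s.py w6
```

```text
t: 6.58
position: [0.5636, 0.0038, 0.1764]
tcp_rot: [0.011, 0.982, -0.187, -0.002]
ft_force: [-6.6, -10.9, 5.2]
width: 0.013
t 6.625 [0.5636 0.0038 0.1763] tcp travel 0.084 F along -11.5 [-6.3 -9.9  6.3] w 0.013 ptr travel 0.0824 to red -0.0257 [ 0.6158718  -0.06970798  0.058     ]
```

```bash
python3 -m handwheel '[0,1.8,4.7,0,0, 0,2.6,6.5,0,0, 0,3.3,8.4,0,0, 0,3.3,8.4,0,0]'; python3 s.py w7
```

```text
t: 7.12
position: [0.5655, 0.0085, 0.1764]
tcp_rot: [0.015, 0.982, -0.187, -0.003]
ft_force: [-7.5, -12.2, 5.3]
width: 0.013
t 7.175 [0.5655 0.0085 0.1763] tcp travel 0.0891 F along -12.8 [ -7.2 -10.9   6.1] w 0.0129 ptr travel 0.087 to red -0.0303 [ 0.61601199 -0.06965807  0.058     ]
```

View pics/w7.png

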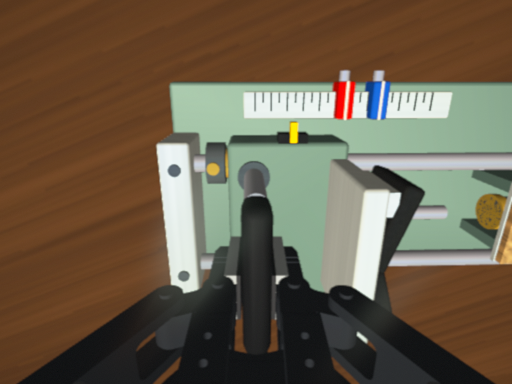

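The carriage's rear edge (u≈230) nearly touches the collar (u≈227), so there are a couple of mm left.

```bash
python3 -m handwheel '[0,1.8,4.7,0,0, 0,2.6,6.5,0,0, 0,3.7,9.3,0,0, 0,3.7,9.3,0,0, 0,3.7,9.3,0,0]'; python3 s.py w8
```

```text
t: 7.8
position: [0.5669, 0.0115, 0.1763]
tcp_rot: [0.021, 0.982, -0.187, -0.006]
ft_force: [-10.5, -18.7, 8.2]
width: 0.0126
t 7.85 [0.5669 0.0116 0.1763] tcp travel 0.0925 F along -22.2 [-10.3 -19.8   8. ] w 0.0128 ptr travel 0.0893 to red -0.0327 [ 0.61592786 -0.06958099  0.058     ]
```

```bash
python3 -m handwheel '[0,2.6,6.5,0,0, 0,3.7,9.3,0,0, 0,4,10.2,0,0, 0,4,10.2,0,0]'; python3 s.py w9
```

```text
t: 8.35
position: [0.5674, 0.0126, 0.176]
tcp_rot: [0.032, 0.982, -0.186, -0.01]
ft_force: [-11.8, -28.5, 8.9]
width: 0.0132
t 8.4 [0.5674 0.0126 0.176 ] tcp travel 0.0937 F along -31.0 [-13.7 -27.9   8.7] w 0.0128 ptr travel 0.0892 to red -0.0325 [ 0.61609277 -0.06961156  0.058     ]
```

```bash
python3 - <<'E'
import cv2
cv2.imwrite("pics/c9.png",cv2.resize(cv2.imread("pics/w9.png")[60:300,130:450],(640,480)))
E
```

```text
(no output)
```

View pics/c9.png

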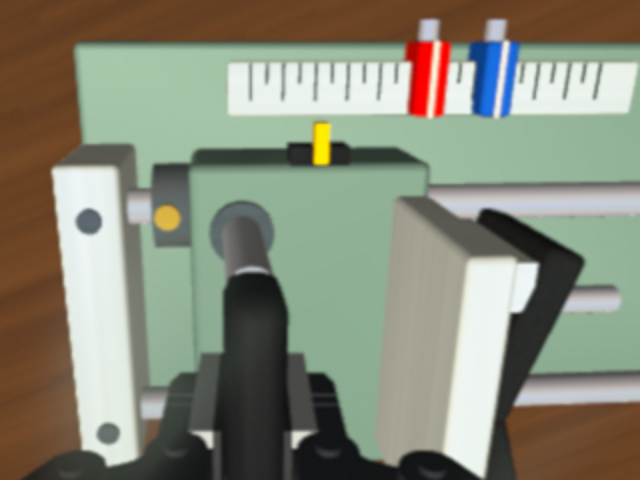

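At the stop: the carriage touches the collar, and force rose from 13 to 22 to 31 N with the pointer unmoved. Easing back.

```bash
python3 -m handwheel '[0,0,0,0,0, 0,-1.1,-2.8,0,0, 0,-2.2,-5.6,0,0, 0,-3.3,-8.4,0,0, 0,-4.4,-11.2,0,0, 0,-5.5,-14,0,0, 0,-6.6,-16.7,0,0, 0,-7.7,-19.5,0,0, 0,-7.7,-19.5,0,0]'; python3 s.py w10
```

```text
t: 9.52
position: [0.5586, -0.0099, 0.1761]
tcp_rot: [0.034, 0.982, -0.187, -0.011]
ft_force: [-6.9, -10.7, 4.3]
width: 0.0127
t 9.575 [ 0.5586 -0.0099  0.176 ] tcp travel 0.0695 F along -11.2 [-5.5 -9.9  4.2] w 0.0132 ptr travel 0.0649 to red -0.0083 [ 0.61572488 -0.06983852  0.058     ]
```

```bash
python3 -m handwheel '[0,0.4,0.9,0,0, 0,-0.7,-1.9,0,0, 0,-1.8,-4.7,0,0, 0,-1.8,-4.7,0,0, 0,-1.8,-4.7,0,0]'; python3 s.py w11; python3 - <<'E'
import cv2
cv2.imwrite("pics/c11.png",cv2.resize(cv2.imread("pics/w11.png")[60:180,220:380],(800,600),interpolation=3))
E
```

```text
t: 10.2
position: [0.5558, -0.0173, 0.1761]
tcp_rot: [0.036, 0.982, -0.188, -0.012]
ft_force: [-5.7, -9.3, 4.8]
width: 0.0129
t 10.25 [ 0.5558 -0.0173  0.1761] tcp travel 0.0616 F along -11.6 [-6.5 -9.9  4.8] w 0.0132 ptr travel 0.0568 to red -0.0001 [ 0.61577369 -0.06991944  0.058     ]
```

View pics/c11.png

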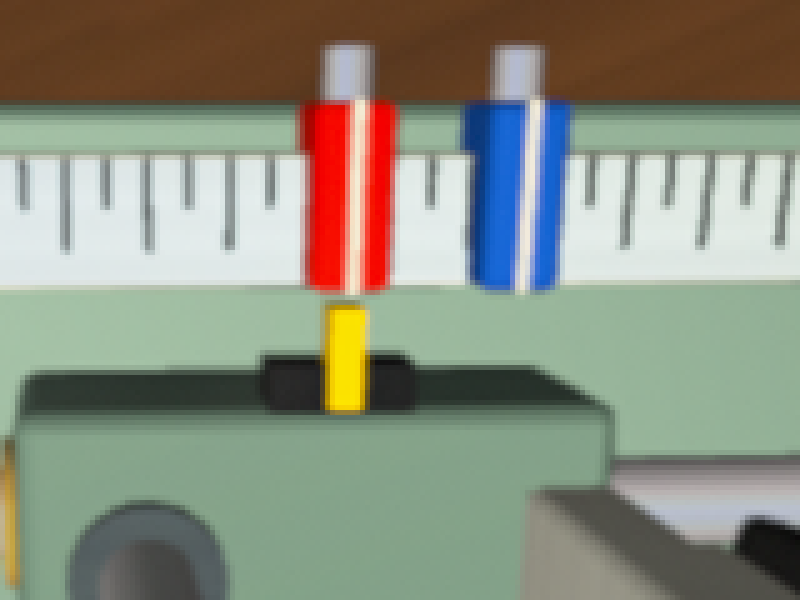

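The pointer tip is at crop u≈347 and the white line's lower end at ≈354, so it is roughly 0.7 mm short on the outer side. Working it out in the world frame.

```bash
cat > p.py <<'E'
from h import *
import sys
im=cv2.imread(sys.argv[1]).astype(float); m=cams.camera_model("wrist"); e=np.array([.3669,.9302,0])
B,G,Rr=im[...,0],im[...,1],im[...,2]
def cen(wt,v,a,b):
    x=np.arange(a,b);k=wt[v,a:b].clip(0);return (x*k).sum()/k.sum()
u0=int(sys.argv[2])
for v in range(92,118,5):
    u=cen(np.minimum(G,B)-60,v,u0-4,u0+7); print("line",v,round(u,2),(wz(m,u,v,.058)@e*1e3).round(2))
for v in range(122,141,4):
    u=cen(np.minimum(Rr,G)-B-40,v,u0-10,u0+10); print("ptr",v,round(u,2),(wz(m,u,v,.058)@e*1e3).round(2))
s=r.get_state();print(s["t"],s["position"],s["ft_force"]@e)
E
python3 p.py pics/w11.png 290
python3 - <<'E'
import cv2
im=cv2.imread("pics/w11.png"); print(im[110,280:300].tolist())
E
```

```text
line 92 290.98 157.32
line 97 290.79 157.33
line 102 290.7 157.28
line 107 290.59 157.24
line 112 290.38 157.26
line 117 290.32 157.19
ptr 122 288.88 157.97
ptr 126 288.79 157.94
ptr 130 288.67 157.94
ptr 134 288.76 157.79
ptr 138 288.65 157.77
10.25 [ 0.55578103 -0.01727197  0.17605094] -11.645889362000661
[[166, 168, 198], [78, 81, 180], [9, 21, 213], [0, 8, 238], [0, 11, 246], [0, 13, 248], [0, 13, 248], [0, 13, 248], [49, 62, 248], [132, 152, 247], [195, 222, 245], [189, 216, 245], [121, 140, 246], [39, 54, 247], [0, 11, 247], [0, 5, 247], [0, 13, 243], [73, 76, 223], [163, 165, 199], [222, 225, 215]]
```

```bash
python3 -m handwheel '[0,0.8,2.2,0,0, 0,0.8,2.2,0,0, 0,0.8,2.2,0,0, 0,0.8,2.2,0,0, 0,0.8,2.2,0,0]'; python3 s.py w12; python3 p.py pics/w12.png 290
```

```text
t: 10.88
position: [0.5558, -0.0175, 0.176]
tcp_rot: [0.038, 0.981, -0.188, -0.013]
ft_force: [-5.9, -9.2, 3.5]
width: 0.0132
t 10.925 [ 0.5558 -0.0175  0.176 ] tcp travel 0.0614 F along -10.3 [-5.4 -8.9  3.4] w 0.0128 ptr travel 0.0563 to red 0.0003 [ 0.61552958 -0.0698204   0.058     ]
line 92 289.73 157.31
line 97 289.63 157.27
line 102 289.56 157.21
line 107 289.67 157.05
line 112 289.77 156.88
line 117 289.9 156.7
ptr 122 288.4 157.52
ptr 126 288.24 157.54
ptr 130 288.21 157.48
ptr 134 288.28 157.35
ptr 138 288.17 157.34
10.925 [ 0.55576344 -0.01748346  0.17604559] -10.273168994970874
```

Within about 0.3 mm. Checking for drift under the same target; a new move would shift the reference, so I use camera calls only.

```bash
python3 - <<'E'
from h import *
for i in range(10): im,d,m=grab("wrist")
cv2.imwrite("pics/w13.png",im); cv2.imwrite("pics/c13.png",cv2.resize(im[60:180,220:380],(800,600),interpolation=3))
E
python3 p.py pics/w13.png 290
```

```text
line 92 289.73 157.31
line 97 289.63 157.27
line 102 289.56 157.21
line 107 289.65 157.06
line 112 289.78 156.88
line 117 289.9 156.7
ptr 122 288.4 157.53
ptr 126 288.25 157.54
ptr 130 288.22 157.48
ptr 134 288.29 157.35
ptr 138 288.17 157.34
11.425 [ 0.55576187 -0.01748311  0.17606636] -10.135616658694838
```

View pics/c13.png

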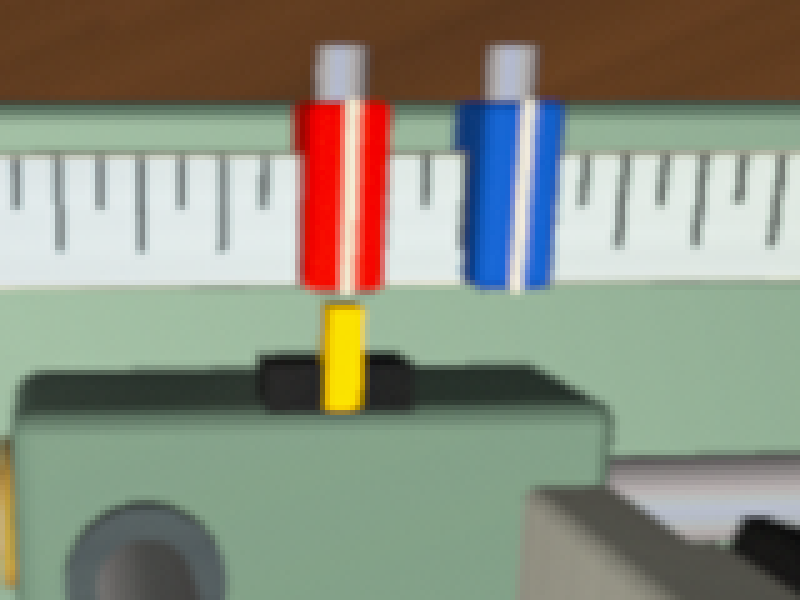

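The white line's lower end (u≈346) and the pointer tip (u≈344) are in line, and nothing drifted over 0.5 s. Handing in.

```bash
python3 -c "
from cell import r
print(r.close_job())"
```

```text
the job is handed in; nothing more can be done
None
```

I drew the jaw out to its stop collar and eased it back to the red clip. I handed in with the gripper still holding the handle steady there.

- **Stop:** I felt the stop at about 89 mm of travel. The pull rose from 13 N to 22 N and then 31 N while the pointer stayed put, and the wrist picture showed the carriage against the collar. The slide did not stick on the way.
- **Mark:** The last picture puts the pointer about 0.3 mm beyond the red clip's white line, on the drawn-out side. An earlier, coarser estimate from the clip's colour put it 0.3 mm on the other side.
- **Holding:** Over 0.5 s of holding, the pointer did not drift. The spring pull was about 10 N and the grip stayed at 13 mm.
- **Time:** The clock read 11.4 s at the last check, before I handed in.
- **Tool tilt:** The tool tilted about 4° under the pull, but the grip stayed firm.
- **Other things:** I kept clear of the other things on the bench, but took no final overview picture to confirm they had not moved.

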